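# Pass the saucer through the sliding-panel gap

### The arm

A 7-joint arm with a two-finger parallel gripper is mounted at the origin on the work surface. World frame = base frame: x ahead of the robot, y to its left, z up, the work surface at z = 0. Lengths are in m, angles in rad, forces in N, time in s.
With the tool pointing down it reaches from about 0.4 to 0.85 m from the base axis. Payload 10.4 kg.
Tool frame: the origin (TCP) lies at the very end of the fingers, on their centre line; the grasp point (between the pads) lies r.pinch_z behind it (r.pinch_z is the distance from the TCP to the grasp point, in m); z points along the fingers, x is the direction in which the jaws open and shut, and the axes are right-handed (so a half turn about z gives the same grasp; the last joint's range is limited). The gripper opens to 87 mm and grips with 3 to 60 N. Pads are 19 mm wide; open, the fingers measure 117 mm over their backs; the gripper's body (75 mm by 190 mm) begins 51 mm behind the grasp point.
Start: joints at [-0.023, 0.332, -0.065, 1.46, 0.022, 1.35, -0.088], TCP at [0.625, 0, 0.223] pointing down, gripper open.
Joint ranges: [-2.6, 2.6], [-0.5, 2.12], [-1.47, 1.34], [0.16, 2.42], [-1.27, 4.41], [0.06, 2.06], [-2.6, 2.6]. Speed limits (rad/s): [2.22, 2.22, 2.79, 2.79, 3.14, 3.14, 3.14].

### API

Orientations are given as a unit quaternion [x, y, z, w].
In Python, from bench import r gives the robot as it stands.
- The arm moves only by the tool carry_out, never from a script. Its argument "increments" is text: rows parted by semicolons, each of 7 numbers parted by spaces: the turn, a rotation vector about the tool's x, y, z in degrees, then the shift along the tool's x, y, z in m, then the finger opening in m, from 0 to 0.087. A call has exactly 5 rows; each row is the pose to reach, as a shift and turn from the pose measured when the call began, along the tool's axes at that moment; what a row does not reach only later rows make up. A row lasts 1/8 s, in which the tool goes at most 62.5 mm and 10.7 degrees, less where a joint would pass 70% of its speed; a pose out of reach is approached as far as the arm can. A call with a gripper value outside its range is refused whole. The fingers move at their own pace and stop on an object; "squeeze" is the grip in N (left out, the last holds). Time passes only in rows, so rows that repeat a pose let the fingers close, or fill a call up. It gives the time, the measured TCP pose, the force and the opening at its end, in the units of the state.
- r.read_state(): the state, without advancing time (a new reading comes with each control period).
- r.camera(name): name is "scene" or "side" or "wrist"; returns (picture, depth): 480x640x3 uint8, blue, green, red; 480x640 float32, m along the optical axis (not along the pixel's ray), 0 where there is no reading.
- r.camera_model(name): a dict with "K" (3x3 intrinsics, pixels), "extrinsics" (4x4, takes a point from camera to world coordinates). Camera axes: x right, y down, z forward; pixel columns grow to the right and rows downward; lengths in m; the calibration is good to about 2 mm. A picture is of the moment at which its call begins: read the wrist's pose just before it. camera_model takes no time and is no camera call; for the wrist camera it gives the pose at the moment of the call.
- r.close_job(): hands the job in, once; it reports no verdict.
The state is a dict: "time": time; "joint_positions": joint angles; "joint_vel": joint speeds; "joint_torque": joint torques, N m; "ee_pos": TCP position; "eef_rot": TCP orientation; "ft_force": force on the tool from outside, world axes, zero at the start; "torque": the same for the moment, N m; "width": finger opening in m.
Only numpy, scipy, OpenCV 4.12 (cv2) and the standard library are available. Lean on these libraries where they do the work, as an engineer would, in place of code of your own. Each camera call takes 0.05 s, during which the arm holds its last target.

### The job

Push the little sliding panel in the low ash rail fully open by its tab, then push the white saucer across the shelf and through the doorway until it stands wholly beyond the rail on the dining side. Keep the saucer flat on the shelf the whole way (only push it, never lift or tip it), leave the panel fully open, and leave everything else where it stands.

Things in the scene. Friction and masses are not known exactly. Their poses are not given: they have to be found in the camera images.
- rail: Fixed low ash rail, 42 mm high, 18 mm thick, with a doorway 97 mm wide between round-ended wings. Origin: doorway centre, on the shelf surface, mid-thickness. x points through the doorway to the dining side, y left along the rail (wings end at y +260 and -200 mm), z up. A parallel lip 12 mm high has its near face at x +183 mm. Yaw varies by 0.25 rad either way.
- panel (a joint): Opening of the panel in m: 0 closed, 0.108 end stop (fully open); starts at 0 to 0.03. Upright ash board 170 x 10 mm, top edge 42 mm up, on the robot's side of the rail (x -21.5 to -11.5 mm in the rail's frame; y -53.5 to +116.5 mm when closed). It slides to the rail's +y, in front of the left wing, with about 1.5 N friction, and stays where it is left.
- tab (a point): Point 58 mm above the shelf in the middle of the panel's upright tab, which rises from the panel's top edge (42 mm up) to 72 mm above the shelf; 24 mm long along the rail, 10 mm thick. Moves with the panel; at the doorway's middle when closed. Axes as the rail's.
- saucer: Loose round white porcelain saucer, 90 mm across, 18 mm high (full-width rim 8 to 18 mm up, 60 mm foot below; top only a few mm hollow), about 0.16 kg (varies, as does friction). Origin: centre of its underside. Starts flat on the robot's side, its centre 115 to 145 mm before the rail and up to 60 mm left or right of the doorway's middle.
- fork_sleeve: Bystander, loose: dark hard sleeve 62 x 150 x 28 mm lying on the dining side, left, with six fork handles that stick out 85 mm to its +y. Origin: centre of the sleeve's underside.
- salt_pot: Bystander, loose: salt pot 48 mm in diameter, 52 mm high, on the dining side, right. Origin: centre of its underside.
- dip_bowl: Bystander, loose: small bowl 76 mm in diameter, 36 mm high, on the robot's side, left. Origin: centre of its underside.
- pepper_mill: Bystander, loose: pepper mill 52 mm in diameter, 131 mm high, far to the left. Origin: centre of its underside.
- jar: Bystander, loose: lidded jar 72 mm in diameter, 110 mm high, far to the left. Origin: centre of its underside.
- regulator: Bystander, fixed: burner regulator box 90 x 75 mm with a knob, 51 mm high in all, on the robot's side, right. Origin: centre of its underside. (Farther right, out of the way, a fixed red fondue pot 195 mm high on its stand, about 0.7 m ahead and 0.55 m to the right of the base.)
There are look-alikes about, which are no part of the job. Of the things that look like the saucer, the smallest one is meant.

How it is judged:
By the outcome, as a careful person would: the job done as asked, in the order asked, and still so for the second after the job is handed in, with the robot touching nothing.
It also fails if it takes over 64 s, if anything falls off the work surface, if the arm or the gripper's body presses on something with over 40 N, if the wrist force passes 120 N, or if a joint passes its speed limit or range.

## Working session

There is one attempt and no reset: what is moved stays moved. The work goes in short steps, Python scripts to look and compute and a tool call to move; the robot and the scene stay as the last step left them, time stands still between calls to the robot, and variables do not carry over. Pictures are saved under pics/ and viewed, and the job is handed in when it is done.

Besides the shell and the picture viewer there is one more tool, called as a command line: name --argument value ..., lists and objects as JSON in quotes. carry_out: Moves the arm, as the interface text tells. Its arguments: {"type":"object","properties":{"increments":{"type":"string"},"squeeze":{"type":"number"}},"required":["increments"]}

```bash
ls; mkdir -p pics
cat > h.py <<'E'
import numpy as np, cv2
from bench import r
def snap(n,f):
    M=r.camera_model(n); p,d=r.camera(n)
    cv2.imwrite(f'pics/{f}.png',p); np.savez(f'pics/{f}.npz',p=p,d=d,K=M['K'],E=M['extrinsics'])
    return p,d
def load(f):
    return np.load(f'pics/{f}.npz')
def cloud(f):
    z=load(f);d=z['d'];K=z['K'];E=z['E']
    v,u=np.mgrid[:480,:640]
    P=np.stack([(u-K[0,2])/K[0,0]*d,(v-K[1,2])/K[1,1]*d,d],-1)
    W=P@E[:3,:3].T+E[:3,3]; W[d==0]=np.nan
    return W
E
python3 - <<'E'
from h import *
s=r.read_state();print(s['time'],s['ee_pos'],s['eef_rot'],s['ft_force'],r.pinch_z)
for n in('scene','side'):
    snap(n,n+'0');print(n,r.camera_model(n))
E
```

```text
pics
0.0 [6.24613378e-01 1.28944497e-05 2.21742771e-01] [ 9.99999741e-01  3.76184584e-05 -7.17617972e-04  2.99838517e-05] [-0.00175854  0.91713274  0.5754091 ] 0.0187
scene {'K': array([[560.84083039,   0.        , 319.27171866],
       [  0.        , 560.84083039, 241.48984543],
       [  0.        ,   0.        ,   1.        ]]), 'extrinsics': array([[-0.80577365,  0.45097695, -0.38386015,  1.08102143],
       [ 0.59212321,  0.60155544, -0.53620999,  0.83680359],
       [-0.01090518, -0.65935639, -0.75175144,  1.09893053],
       [ 0.        ,  0.        ,  0.        ,  1.        ]])}
side {'K': array([[556.26926478,   0.        , 329.061042  ],
       [  0.        , 556.26926478, 239.93487598],
       [  0.        ,   0.        ,   1.        ]]), 'extrinsics': array([[-0.97720839, -0.08802147,  0.19317345,  0.3209639 ],
       [-0.21116258,  0.49639555, -0.84202246,  1.18154405],
       [-0.02177439, -0.86362242, -0.50366873,  0.74368056],
       [ 0.        ,  0.        ,  0.        ,  1.        ]])}
```

View pics/scene0.png

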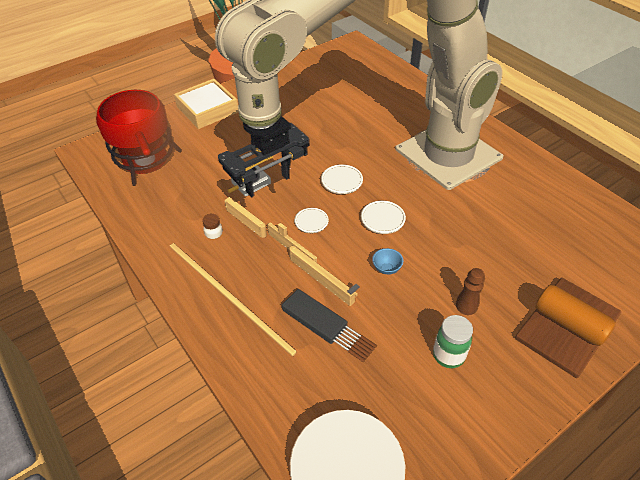

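View pics/side0.png

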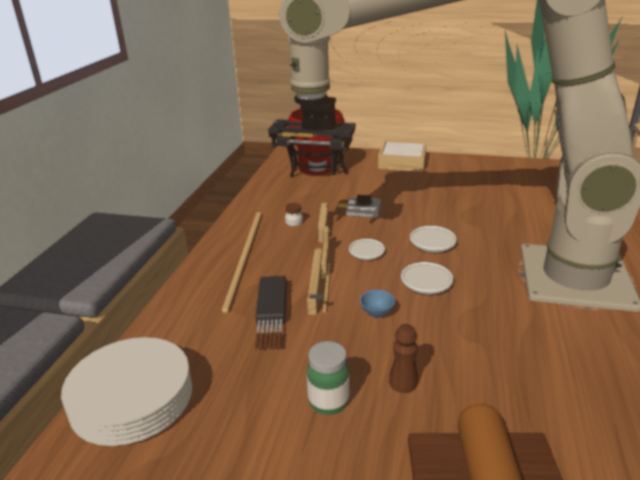

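Three saucer look-alikes in the scene view: (342,179), (383,217) and (312,220). The one at (312,220) looks smallest and is nearest the rail. I'll confirm with sizes from depth and a top-down map.

Run:
```python
from h import *
im=cv2.imread('pics/scene0.png')
cv2.imwrite('pics/crop0.png',cv2.resize(im[150:310,200:420],None,fx=3.6,fy=3.6,interpolation=cv2.INTER_CUBIC))
W=cloud('scene0')
# white discs
hsv=cv2.cvtColor(im,cv2.COLOR_BGR2HSV)
m=((hsv[...,1]<60)&(hsv[...,2]>150)&(W[...,2]>0.003)&(W[...,2]<0.03)).astype(np.uint8)
n,l,st,c=cv2.connectedComponentsWithStats(m)
for i in range(1,n):
    if st[i,4]>150:
        p=W[l==i];(cx,cy),rad=cv2.minEnclosingCircle(p[:,:2].astype(np.float32)); print(c[i],st[i,4],cx,cy,2*rad,np.percentile(p[:,2],[5,50,95]))
# topdown height map
g=np.zeros((600,800,3),np.uint8); 
# x 0.35..0.95 -> rows bottom to top ; y 0.4..-0.4 -> cols; 1mm
for f in ('scene0',):
    P=W.reshape(-1,3);C=im.reshape(-1,3)
    ok=np.isfinite(P[:,0])&(P[:,2]<0.14)
    P=P[ok];C=C[ok];o=np.argsort(P[:,2]);P=P[o];C=C[o]
    rr=(1000*(0.95-P[:,0])).astype(int);cc=(1000*(0.4-P[:,1])).astype(int)
    k=(rr>0)&(rr<599)&(cc>0)&(cc<799)
    for a in(0,1):
        for b in(0,1): g[rr[k]+a,cc[k]+b]=C[k]
cv2.imwrite('pics/top0.png',g)
```

```text
[341.68415418 178.81263383] 934 0.33603742718696594 -0.08475399762392044 0.12683548033237457 [0.01347989 0.01834516 0.0237602 ]
[382.78457447 216.7606383 ] 1128 0.34124433994293213 0.09821286797523499 0.12327900528907776 [0.01413675 0.018445   0.02397634]
[311.17791411 219.93251534] 652 0.498104453086853 -0.009436525404453278 0.094781793653965 [0.00963807 0.01368693 0.01869645]
```

View pics/crop0.png

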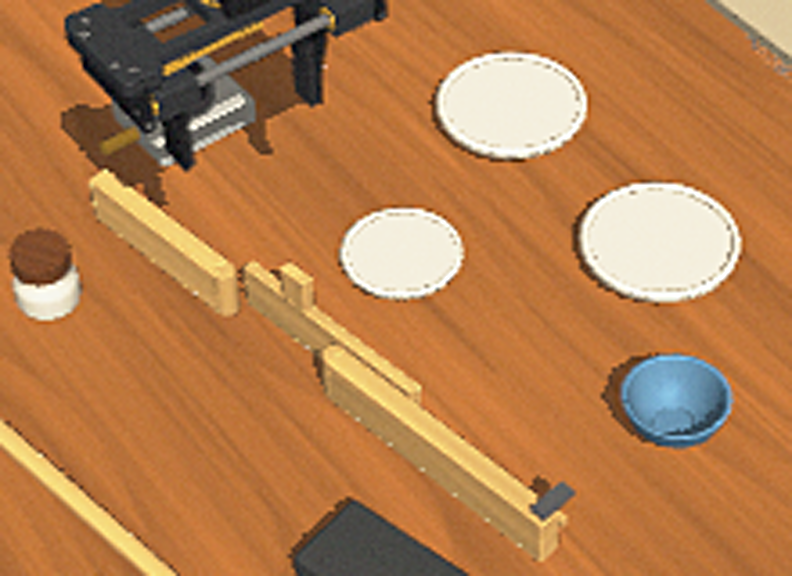

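View pics/top0.png

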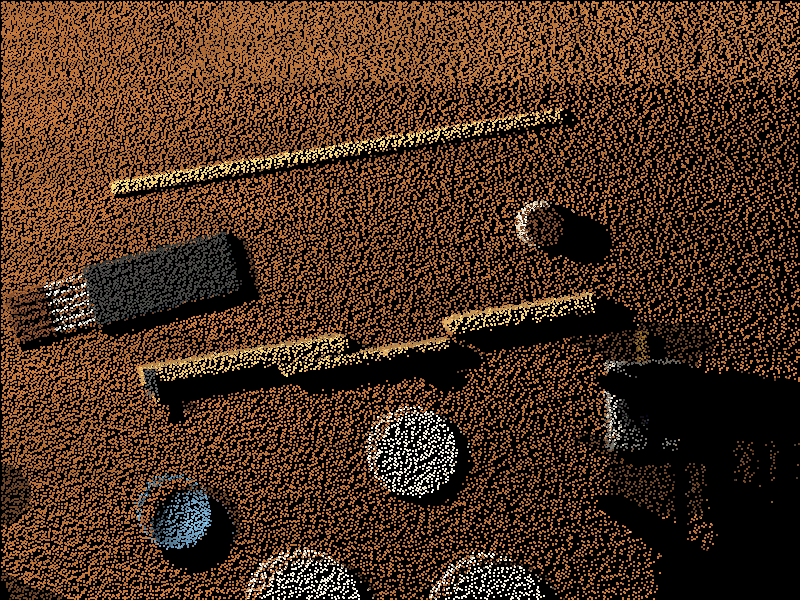

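The crop confirms (312,220): it measures about 94 mm across against 123-127 mm for the other two, so it is the saucer. Next I'll fit the rail, panel and tab.

```bash
cat > fit.py <<'E'
from h import *
from scipy.optimize import minimize
def fit(f,verbose=1):
    W=cloud(f);P=W.reshape(-1,3)
    k=np.isfinite(P[:,0])&(P[:,0]>.5)&(P[:,0]<.72)&(P[:,1]>-.25)&(P[:,1]<.3)
    P=P[k]
    T=P[(P[:,2]>.037)&(P[:,2]<.047)][:,:2]
    def tr(p,Q):
        c,s=np.cos(p[2]),np.sin(p[2]);d=Q-p[:2]
        return np.c_[d[:,0]*c+d[:,1]*s,-d[:,0]*s+d[:,1]*c]
    def box(q,x0,x1,y0,y1):
        return np.hypot(np.maximum(np.maximum(x0-q[:,0],q[:,0]-x1),0),np.maximum(np.maximum(y0-q[:,1],q[:,1]-y1),0))
    def cost(p):
        q=tr(p,T);o=p[3]
        d=np.minimum.reduce([box(q,-.009,.009,.0485,.26),box(q,-.009,.009,-.2,-.0485),box(q,-.0215,-.0115,-.0535+o,.1165+o)])
        return np.minimum(d,.01).mean()*1e3
    best=None
    for o in(0,.015,.03,.1):
      for y in (0.14,.0,.18):
        s=minimize(cost,[.625,.0,y,o],method='Nelder-Mead',options=dict(initial_simplex=np.array([[.625,.0,y,o]]+[list(np.array([.625,.0,y,o])+e) for e in np.diag([.02,.02,.05,.01])]),maxiter=2000,xatol=1e-5,fatol=1e-6))
        if best is None or s.fun<best.fun:best=s
    print(f,'rail x y yaw open',best.x,best.fun,len(T))
    q=tr(best.x,P[:,:2]);t=(P[:,2]>.05)&(P[:,2]<.08)&(abs(q[:,0]+.0165)<.03)&(q[:,1]>-.1)&(q[:,1]<.3)
    if t.sum(): print('tab pts',t.sum(),np.percentile(q[t],[3,50,97],axis=0).round(4).tolist(),P[t,2].max())
    return best.x
if __name__=='__main__':
    import sys
    for f in sys.argv[1:]: fit(f)
E
python3 fit.py scene0 side0
python3 - <<'E'
from h import *
im=cv2.imread('pics/side0.png');W=cloud('side0')
hsv=cv2.cvtColor(im,cv2.COLOR_BGR2HSV)
m=((hsv[...,1]<70)&(hsv[...,2]>130)&(W[...,2]>0.003)&(W[...,2]<0.03)).astype(np.uint8)
n,l,st,c=cv2.connectedComponentsWithStats(m)
for i in range(1,n):
    if st[i,4]>150:
        p=W[l==i];(cx,cy),rad=cv2.minEnclosingCircle(p[:,:2].astype(np.float32)); print(c[i],st[i,4],cx,cy,2*rad,np.nanmean(p,0))
for f,n in(('scene0','scene'),('side0','side')):
    W=cloud(f);P=W.reshape(-1,3);P=P[np.isfinite(P[:,0])]
    k=(P[:,0]>.4)&(P[:,0]<.8)&(abs(P[:,1])<.3)
    print(f,'table z',np.median(P[k][P[k][:,2]<.008][:,2]))
    for nm,(x0,x1,y0,y1,z0) in dict(reg=(.45,.62,-.4,-.18,.01),salt=(.68,.78,-.2,-.1,.02),bowl=(.38,.5,.17,.28,.02),sleeve=(.6,.75,.13,.42,.015)).items():
        q=P[(P[:,0]>x0)&(P[:,0]<x1)&(P[:,1]>y0)&(P[:,1]<y1)&(P[:,2]>z0)&(P[:,2]<.06)]
        if len(q):print(nm,len(q),np.percentile(q,[2,98],axis=0).round(3).tolist())
E
```

```text
scene0 rail x y yaw open [0.61669618 0.00481737 0.1652905  0.00402441] 0.37107401773790594 1084
tab pts 74 [[-0.0217, -0.0086], [-0.014, 0.0049], [-0.0112, 0.0157]] 0.07491535439576236
side0 rail x y yaw open [0.61468832 0.004192   0.16253024 0.00148338] 1.4136516654766829 834
tab pts 56 [[-0.0212, -0.0091], [-0.0166, 0.0105], [-0.0114, 0.0167]] 0.07543184701060057
[432.96728462 237.95201745] 917 0.3387871980667114 -0.08494965732097626 0.1260780543088913 [ 0.33679997 -0.0864548   0.01953411]
[366.65559441 248.40384615] 572 0.4987165927886963 -0.024803526699543 0.12024799734354019 [ 0.49786632 -0.01192748  0.01509935]
[575.76357431 285.0980453 ] 3223 0.002633375581353903 0.008026926778256893 0.307874858379364 [0.01238821 0.05648424 0.01205765]
[426.89507154 277.07710652] 1258 0.34401291608810425 0.09699738025665283 0.12587128579616547 [0.34086836 0.0968701  0.01953498]
[325.18348624 403.62385321] 218 0.4885026216506958 0.5035891532897949 0.06783139705657959 [0.48670891 0.52061441 0.02265518]
[121.53009259 434.49189815] 864 0.8162537813186646 0.6235971450805664 0.1666840761899948 [0.79814764 0.6473987  0.02128163]
scene0 table z -0.0006531799910090008
reg 338 [[0.502, -0.274, 0.011], [0.616, -0.206, 0.049]]
salt 304 [[0.706, -0.159, 0.021], [0.747, -0.117, 0.055]]
bowl 330 [[0.404, 0.192, 0.02], [0.474, 0.262, 0.04]]
sleeve 2002 [[0.603, 0.15, 0.016], [0.711, 0.385, 0.032]]
side0 table z 0.0006022720541742355
reg 590 [[0.499, -0.277, 0.011], [0.609, -0.205, 0.051]]
salt 258 [[0.703, -0.162, 0.021], [0.743, -0.118, 0.056]]
bowl 486 [[0.404, 0.19, 0.02], [0.472, 0.261, 0.038]]
sleeve 1685 [[0.615, 0.171, 0.015], [0.706, 0.388, 0.031]]
```

Run:
```python
from h import *
snap('wrist','wrist0'); print(r.camera_model('wrist'))
```

```text
{'K': array([[432.20361802,   0.        , 317.20060596],
       [  0.        , 432.20361802, 242.00081539],
       [  0.        ,   0.        ,   1.        ]]), 'extrinsics': array([[ 9.99997662e-01, -2.86138111e-05, -2.16242415e-03,
         6.25249073e-01],
       [-5.56583692e-04, -9.69634585e-01, -2.44557688e-01,
         6.49995946e-02],
       [-2.08976352e-03,  2.44558319e-01, -9.69632333e-01,
         3.83067464e-01],
       [ 0.00000000e+00,  0.00000000e+00,  0.00000000e+00,
         1.00000000e+00]])}
```

View pics/wrist0.png

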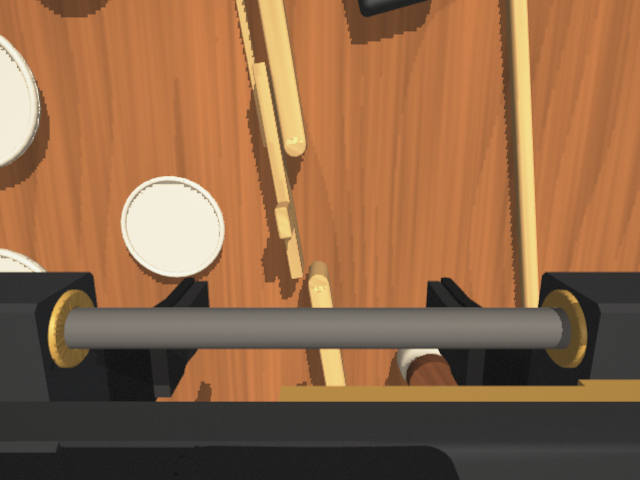

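```bash
python3 fit.py wrist0
python3 - <<'E'
from h import *
im=cv2.imread('pics/wrist0.png');W=cloud('wrist0')
hsv=cv2.cvtColor(im,cv2.COLOR_BGR2HSV)
m=((hsv[...,1]<70)&(hsv[...,2]>130)&(W[...,2]>0.003)&(W[...,2]<0.03)).astype(np.uint8)
n,l,st,c=cv2.connectedComponentsWithStats(m)
for i in range(1,n):
    if st[i,4]>1500:
        p=W[l==i];(cx,cy),rad=cv2.minEnclosingCircle(p[:,:2].astype(np.float32)); print(c[i],st[i,4],cx,cy,2*rad,np.nanmean(p,0))
for u,v in((295,150),(318,285),(284,222),(297,273),(283,205)): print(u,v,W[v,u].round(4))
# rail-frame of wing tops
x0,y0,yw=.616,.0045,.163
P=W.reshape(-1,3);d=P[:,:2]-[x0,y0];q=np.c_[d[:,0]*np.cos(yw)+d[:,1]*np.sin(yw),-d[:,0]*np.sin(yw)+d[:,1]*np.cos(yw)]
t=(abs(P[:,2]-.042)<.006)&(abs(q[:,0])<.012)&(abs(q[:,1])<.13)
for s in(1,-1):
    a=q[t&(q[:,1]*s>0.03)];print(s,len(a),np.percentile(a,[1,50,99],axis=0).round(4).tolist())
E
```

```text
wrist0 rail x y yaw open [ 0.61608956 -0.00119471  0.15988694  0.00404469] 0.22874128170691224 7836
tab pts 533 [[-0.021, -0.0063], [-0.0156, 0.0057], [-0.0115, 0.0161]] 0.07330864983278684
[ 15.88368948 102.99891804] 3697 0.37030988931655884 0.08880497515201569 0.10009077936410904 [0.38188269 0.0881407  0.01897076]
[172.40581854 226.51577909] 8112 0.49867895245552063 -0.015409251675009727 0.0905335396528244 [ 0.49786906 -0.01446516  0.01392912]
295 150 [0.6072 0.0522 0.0399]
318 285 [ 0.625  -0.0579  0.0424]
284 222 [0.6    0.0014 0.0706]
297 273 [ 0.6076 -0.0474  0.0422]
283 205 [0.5986 0.0122 0.059 ]
1 2837 [[-0.0094, 0.0452], [-0.0005, 0.0896], [0.0083, 0.1293]]
-1 824 [[-0.0098, -0.1297], [-0.0009, -0.0722], [0.0077, -0.0548]]
```

carry_out --increments "0 0 10.5 -0.003 0.009 0.01 0; 0 0 21 -0.007 0.018 0.02 0; 0 0 31.5 -0.010 0.027 0.03 0; 0 0 42 -0.014 0.036 0.04 0; 0 0 52.5 -0.018 0.045 0.05 0" --squeeze 20

```text
time: 0.78
ee_pos: [0.6063, -0.0453, 0.1713]
eef_rot: [0.896, -0.445, -0.001, 0.0]
ft_force: [-0.4, 0.8, 0.3]
width: 0.0447
```

carry_out --increments "0 0 10 0 0 0.01 0; 0 0 20 0 0 0.03 0; 0 0 28 0 0 0.05 0; 0 0 28 0 0 0.06 0; 0 0 28 0 0 0.06 0"

```text
time: 1.4
ee_pos: [0.6058, -0.0452, 0.1108]
eef_rot: [0.762, -0.647, -0.001, 0.001]
ft_force: [0.7, 0.4, 0.5]
width: 0.0015
```

```bash
cat > st.py <<'E'
from h import *
from scipy.spatial.transform import Rotation as Ro
def tool(x0=.616,y0=-.0005,yw=.161):
    s=r.read_state();R=Ro.from_quat(s['eef_rot']).as_matrix();d=s['ee_pos'][:2]-[x0,y0]
    print('t',round(s['time'],2),'pos',s['ee_pos'].round(4),'F',s['ft_force'].round(1),'w',round(s['width'],4))
    print('railframe',(d[0]*np.cos(yw)+d[1]*np.sin(yw)).round(4),(-d[0]*np.sin(yw)+d[1]*np.cos(yw)).round(4))
    print('toolx',R[:,0].round(3),'tooly',R[:,1].round(3),'z',R[:,2].round(3),'yaw err of tool -y vs rail x (rad)',(np.arctan2(-R[1,1],-R[0,1])-yw).round(4))
E
python3 - <<'E'
from st import *
tool(); snap('wrist','wrist1');tool()
E
python3 fit.py wrist1
```

```text
t 1.4 pos [ 0.6058 -0.0452  0.1108] F [0.7 0.4 0.5] w 0.0015
railframe -0.0172 -0.0425
toolx [ 0.162 -0.987 -0.   ] tooly [-0.987 -0.162  0.003] z [-0.003 -0.    -1.   ] yaw err of tool -y vs rail x (rad) 0.0021
t 1.45 pos [ 0.6063 -0.0453  0.1116] F [ 0.4 -0.1  0.5] w 0.001
railframe -0.0167 -0.0427
toolx [ 0.162 -0.987 -0.   ] tooly [-0.987 -0.162  0.002] z [-0.002 -0.    -1.   ] yaw err of tool -y vs rail x (rad) 0.0014
wrist1 rail x y yaw open [ 0.61603599 -0.00115905  0.15935778  0.00475988] 0.7683886402517065 20169
tab pts 1061 [[-0.0166, -0.0076], [-0.0123, 0.0029], [-0.0114, 0.0148]] 0.07293650758769815
```

View pics/wrist1.png

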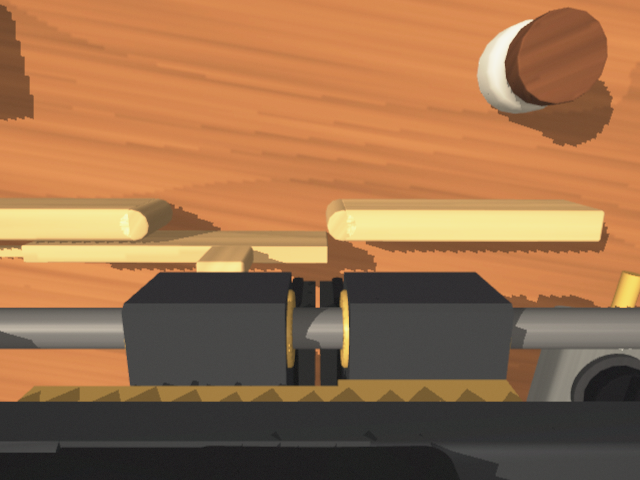

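Wrist view 1: the tab top is at about (225,260), left of the closed fingers (about (318,340)), and the doorway ends are at (133,222) and (342,222). The fingers are in line with the tab, so I'll go down beside it.

carry_out --increments "0 0 0 0 0 0.02 0; 0 0 0 0 0 0.04 0; 0 0 0 0 0 0.059 0; 0 0 0 -0.004 0 0.059 0; 0 0 0 -0.008 0 0.059 0"

```text
time: 2.08
ee_pos: [0.6053, -0.037, 0.053]
eef_rot: [0.762, -0.647, -0.0, 0.0]
ft_force: [0.2, 0.1, -0.2]
width: 0.0009
```

carry_out --increments "0 0 0 -0.007 0 0 0; 0 0 0 -0.014 0 0 0; 0 0 0 -0.021 0 0 0; 0 0 0 -0.028 0 0 0; 0 0 0 -0.035 0 0 0"

```text
time: 2.7
ee_pos: [0.5997, -0.0023, 0.0532]
eef_rot: [0.762, -0.647, -0.0, 0.0]
ft_force: [1.1, -1.7, 1.0]
width: 0.0004
```

Run:
```python
from st import *
tool(.616,-.0012,.1595); snap('scene','scene1');snap('wrist','wrist2')
im=cv2.imread('pics/scene1.png')
cv2.imwrite('pics/crop1.png',cv2.resize(im[150:310,180:420],None,fx=3.3,fy=3.3,interpolation=cv2.INTER_CUBIC))
```

```text
t 2.7 pos [ 0.5997 -0.0023  0.0532] F [ 1.1 -1.7  1. ] w 0.0004
railframe -0.0163 0.0015
toolx [ 0.162 -0.987  0.   ] tooly [-0.987 -0.162  0.001] z [-0.001 -0.    -1.   ] yaw err of tool -y vs rail x (rad) 0.003
```

View pics/crop1.png

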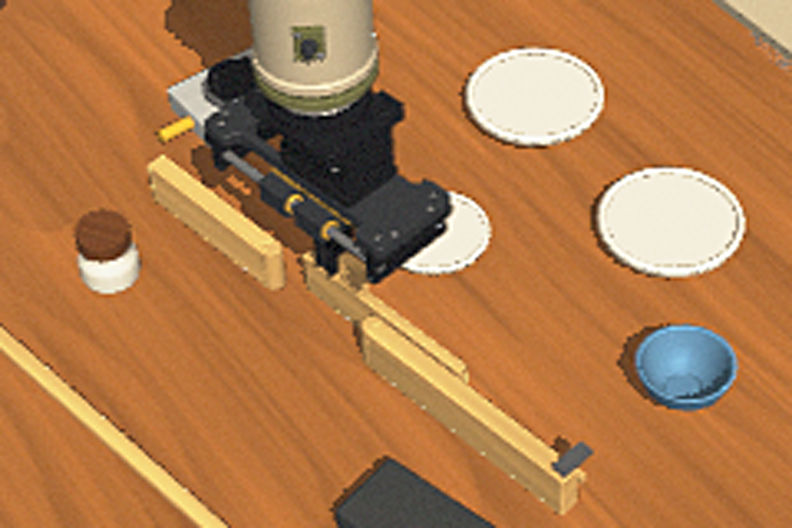

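View pics/wrist2.png

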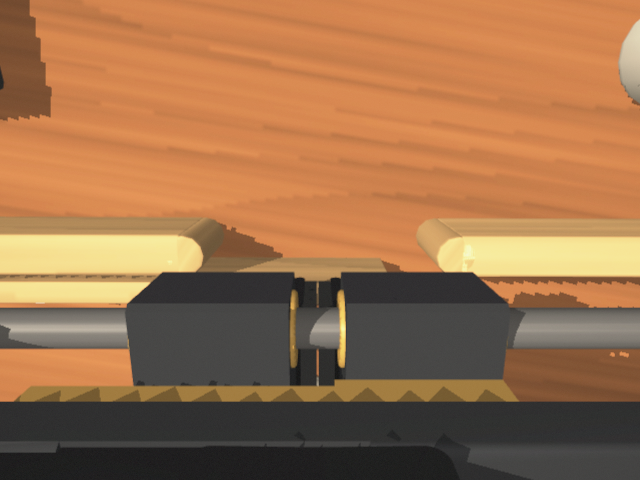

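Contact with about 2 N of force, and the panel is sliding: its right edge is now at about column 385 in the wrist view. Continuing.

carry_out --increments "0 0 0 -0.008 0 0 0; 0 0 0 -0.017 0 0 0; 0 0 0 -0.026 0 0 0; 0 0 0 -0.035 0 0 0; 0 0 0 -0.044 0 0 0"

```text
time: 3.42
ee_pos: [0.5921, 0.0429, 0.053]
eef_rot: [0.763, -0.647, -0.001, 0.0]
ft_force: [1.3, -2.1, -0.2]
width: 0.0006
```

carry_out --increments "0 0 0 -0.006 0 0 0; 0 0 0 -0.012 0 0 0; 0 0 0 -0.018 0 0 0; 0 0 0 -0.023 0 0 0; 0 0 0 -0.028 0 0 0"

```text
time: 4.05
ee_pos: [0.5875, 0.0707, 0.053]
eef_rot: [0.763, -0.647, -0.001, 0.0]
ft_force: [1.2, -1.1, 0.3]
width: 0.0004
```

Run:
```python
from st import *
tool(.616,-.0012,.1595)
```

```text
t 4.05 pos [0.5875 0.0707 0.053 ] F [ 1.2 -1.1  0.3] w 0.0004
railframe -0.0167 0.0755
toolx [ 0.163 -0.987 -0.001] tooly [-0.987 -0.163  0.001] z [-0.001  0.001 -1.   ] yaw err of tool -y vs rail x (rad) 0.0044
```

Expected end near y_r 0.081–0.087. I'll creep on and watch the force.

carry_out --increments "0 0 0 -0.002 0 0 0; 0 0 0 -0.004 0 0 0; 0 0 0 -0.006 0 0 0; 0 0 0 -0.007 0 0 0; 0 0 0 -0.008 0 0 0"

```text
time: 4.68
ee_pos: [0.5863, 0.0786, 0.053]
eef_rot: [0.763, -0.647, -0.001, 0.0]
ft_force: [1.5, -1.4, -0.8]
width: 0.0004
```

carry_out --increments "0 0 0 -0.001 0 0 0; 0 0 0 -0.002 0 0 0; 0 0 0 -0.003 0 0 0; 0 0 0 -0.004 0 0 0; 0 0 0 -0.005 0 0 0"

```text
time: 5.3
ee_pos: [0.5854, 0.0836, 0.053]
eef_rot: [0.763, -0.647, -0.001, 0.0]
ft_force: [0.8, -2.4, -0.4]
width: 0.0003
```

```bash
python3 - <<'E'
from st import *
tool(.616,-.0012,.1595); snap('scene','scene2');snap('wrist','wrist3')
im=cv2.imread('pics/scene2.png')
cv2.imwrite('pics/crop2.png',cv2.resize(im[150:310,180:420],None,fx=3.3,fy=3.3,interpolation=cv2.INTER_CUBIC))
E
python3 fit.py scene2
```

```text
t 5.3 pos [0.5854 0.0836 0.053 ] F [ 0.8 -2.4 -0.4] w 0.0003
railframe -0.0167 0.0886
toolx [ 0.163 -0.987 -0.001] tooly [-0.987 -0.163  0.001] z [-0.001  0.001 -1.   ] yaw err of tool -y vs rail x (rad) 0.0043
scene2 rail x y yaw open [0.61659077 0.00384416 0.16320281 0.14188267] 0.9592508108062918 1191
tab pts 131 [[-0.0207, 0.0781], [-0.0124, 0.0992], [-0.0061, 0.1197]] 0.07956627988696718
```

View pics/crop2.png

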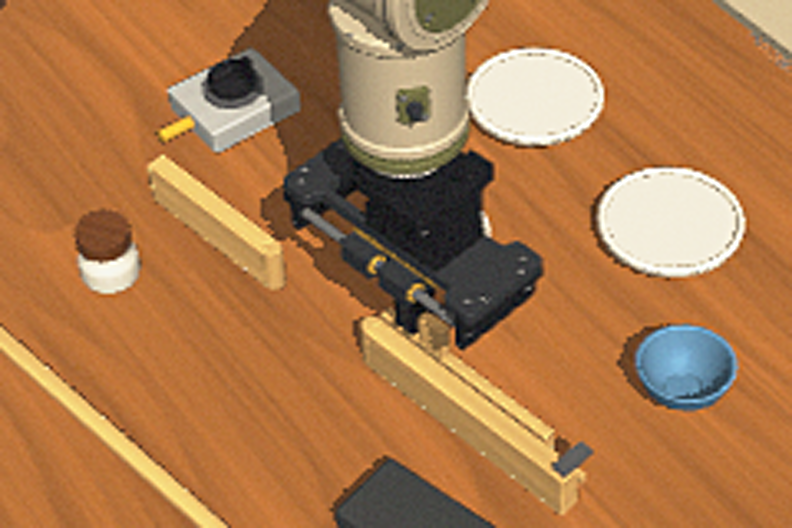

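View pics/wrist3.png

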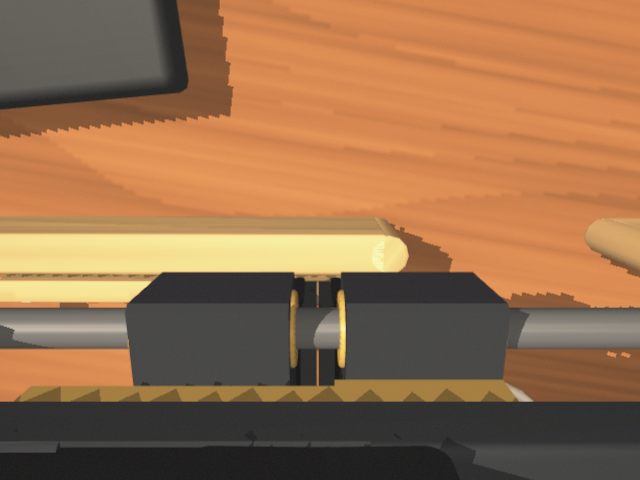

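The panel is nearly open, but the force hasn't risen yet, so I haven't reached the end stop. I'll creep on until it does.

carry_out --increments "0 0 0 -0.001 0 0 0; 0 0 0 -0.002 0 0 0; 0 0 0 -0.003 0 0 0; 0 0 0 -0.003 0 0 0; 0 0 0 -0.003 0 0 0"

```text
time: 6.02
ee_pos: [0.5853, 0.0838, 0.053]
eef_rot: [0.762, -0.648, 0.0, 0.001]
ft_force: [3.3, -9.3, 0.0]
width: 0.0006
```

Stopped: it moved only 0.2 mm while the force rose to 9 N. I'll back off, lift and check the panel.

carry_out --increments "0 0 0 0.006 0 0 0; 0 0 0 0.014 0 0 0; 0 0 0 0.014 0 -0.03 0; 0 0 0 0.014 0 -0.08 0.03; 0 0 0 0.014 0.04 -0.12 0.05"

```text
time: 6.65
ee_pos: [0.5492, 0.0643, 0.1748]
eef_rot: [0.762, -0.647, 0.001, 0.0]
ft_force: [0.7, -0.5, 0.4]
width: 0.0135
```

carry_out --increments "0 0 0 0.01 0.04 0 0.05; 0 0 0 0.03 0.08 0 0.05; 0 0 0 0.05 0.12 0 0.05; 0 0 0 0.07 0.15 0 0.05; 0 0 0 0.07 0.15 0 0.05"

```text
time: 7.28
ee_pos: [0.4112, -0.0304, 0.1751]
eef_rot: [0.761, -0.648, 0.001, -0.0]
ft_force: [0.5, 0.7, 1.3]
width: 0.0494
```

```bash
python3 - <<'E'
from st import *
tool(.616,-.0012,.1595); snap('wrist','wrist4'); snap('scene','scene3')
im=cv2.imread('pics/scene3.png')
cv2.imwrite('pics/crop3.png',cv2.resize(im[150:310,180:420],None,fx=3.3,fy=3.3,interpolation=cv2.INTER_CUBIC))
E
python3 fit.py wrist4 scene3
```

```text
t 7.28 pos [ 0.4112 -0.0304  0.1751] F [0.5 0.7 1.3] w 0.0494
railframe -0.2069 0.0037
toolx [ 0.159 -0.987  0.001] tooly [-0.987 -0.159 -0.001] z [ 0.001 -0.001 -1.   ] yaw err of tool -y vs rail x (rad) 0.0001
wrist4 rail x y yaw open [0.625 0.    0.14  0.   ] nan 0
scene3 rail x y yaw open [0.61647311 0.00386083 0.16331751 0.10847603] 0.985439283308451 1191
tab pts 77 [[-0.0207, 0.0956], [-0.0138, 0.1084], [-0.0105, 0.1194]] 0.07591023077894521fit.py:16: RuntimeWarning: Mean of empty slice.
  return np.minimum(d,.01).mean()*1e3
  ret = ret.dtype.type(ret / rcount)
```

View pics/wrist4.png

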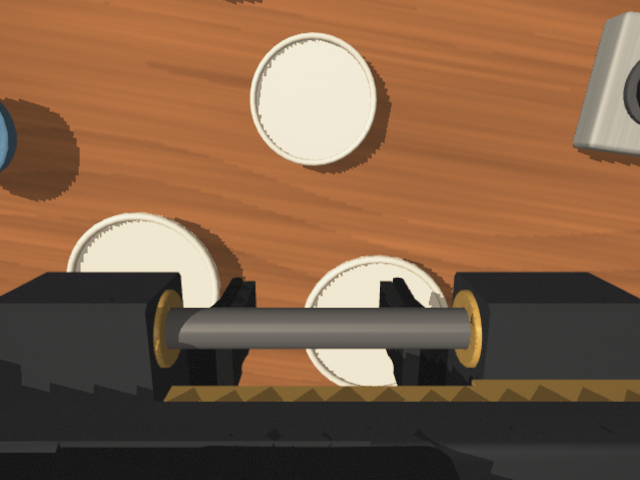

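View pics/crop3.png

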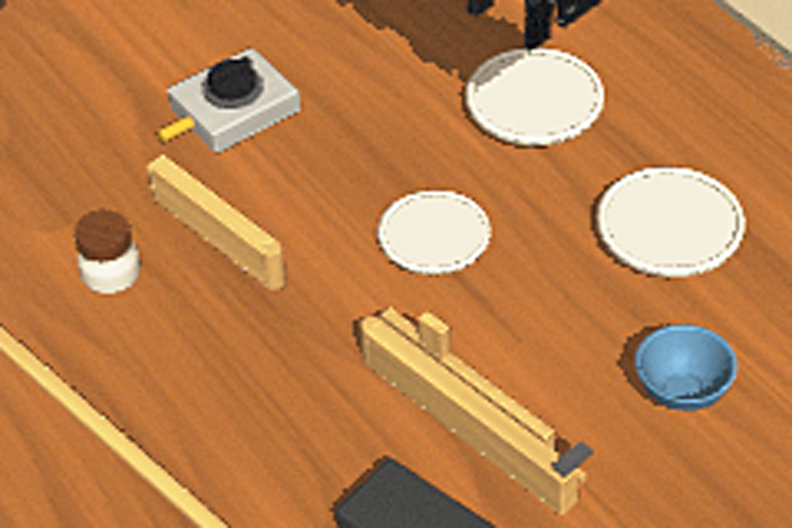

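The panel reads open at 0.108 m (fit 0.1085, tab centre about 0.1077). Next is the saucer's position relative to the tool, from the wrist view (saucer at (313,98)).

```bash
cat > sau.py <<'E'
from st import *
def saucer(f,x0=.616,y0=-.0012,yw=.1595,near=None,zmax=.03):
    z=load(f);im=z['p'];W=cloud(f)
    hsv=cv2.cvtColor(im,cv2.COLOR_BGR2HSV)
    m=((hsv[...,1]<75)&(hsv[...,2]>130)&(W[...,2]>0.005)&(W[...,2]<zmax)).astype(np.uint8)
    n,l,st,c=cv2.connectedComponentsWithStats(m)
    for i in range(1,n):
        if st[i,4]>300:
            p=W[l==i].astype(np.float32);(cx,cy),rad=cv2.minEnclosingCircle(p[:,:2]);d=np.array([cx-x0,cy-y0])
            t=p[:,2]
            print(c[i].round(0),st[i,4],'c',round(cx,4),round(cy,4),'dia',round(2*rad,4),'z5-95',np.percentile(t,[5,95]).round(4),'rail',(d[0]*np.cos(yw)+d[1]*np.sin(yw)).round(4),(-d[0]*np.sin(yw)+d[1]*np.cos(yw)).round(4))
E
python3 -c "
from sau import *
saucer('wrist4');saucer('scene3')"
```

```text
Traceback (most recent call last):
  File "sau.py", line 9, in saucer
    p=W[l==i].astype(np.float32);(cx,cy),rad=cv2.minEnclosingCircle(p[:,:2]);d=np.array([cx-x0,cy-y0])
                                             ~~~~~~~~~~~~~~~~~~~~~~^^^^^^^^^
cv2.error: OpenCV(4.12.0) /io/opencv/modules/imgproc/src/shapedescr.cpp:201: error: (-215:Assertion failed) count >= 0 && (depth == CV_32F || depth == CV_32S) in function 'minEnclosingCircle'
```

```bash
sed -i 's/minEnclosingCircle(p\[:,:2\])/minEnclosingCircle(np.ascontiguousarray(p[:,:2]))/' sau.py
python3 -c "
from sau import *
saucer('wrist4');saucer('scene3')"
```

```text
[612.  89.] 5713 c 0.5427 -0.2288 dia 0.0934 z5-95 [0.0078 0.0262] rail -0.1085 -0.213
[313.  99.] 13047 c 0.4982 -0.0151 dia 0.0898 z5-95 [0.0119 0.0171] rail -0.1185 0.005
[150. 253.] 7754 c 0.3455 0.093 dia 0.1169 z5-95 [0.0163 0.0227] rail -0.2521 0.136
[372. 284.] 4548 c 0.355 -0.0876 dia 0.1112 z5-95 [0.0166 0.0231] rail -0.2714 -0.0438
[355. 367.] 2638 c 0.2996 -0.0784 dia 0.0808 z5-95 [0.0166 0.0226] rail -0.3247 -0.0259
[451. 162.] 1854 c 0.0042 0.0045 dia 0.3146 z5-95 [0.0069 0.0211] rail -0.6031 0.1028
[252. 182.] 481 c 0.5452 -0.2424 dia 0.1136 z5-95 [0.0072 0.0281] rail -0.1083 -0.2269
[342. 179.] 948 c 0.3374 -0.0872 dia 0.123 z5-95 [0.0136 0.0239] rail -0.2888 -0.0407
[383. 217.] 1151 c 0.342 0.0966 dia 0.1231 z5-95 [0.0142 0.0238] rail -0.255 0.1401
[311. 220.] 667 c 0.4998 -0.0109 dia 0.0939 z5-95 [0.0097 0.0185] rail -0.1163 0.0089
```

The saucer is 89.8 mm across, with its centre at rail frame (-0.1185, 0.005). I'll go down behind it, fingers 50 mm apart.

carry_out --increments "0 0 0 -0.001 -0.025 0 0.05; 0 0 0 -0.001 -0.025 0.05 0.05; 0 0 0 -0.001 -0.025 0.10 0.05; 0 0 0 -0.001 -0.025 0.14 0.05; 0 0 0 -0.001 -0.025 0.164 0.05"

```text
time: 8.0
ee_pos: [0.4372, -0.0229, 0.009]
eef_rot: [0.763, -0.647, 0.0, 0.001]
ft_force: [-0.1, 0.1, -0.1]
width: 0.0499
```

```bash
python3 - <<'E'
from sau import *
tool(.616,-.0012,.1595); snap('wrist','wrist5'); saucer('wrist5')
E
python3 fit.py wrist5
```

```text
t 8.0 pos [ 0.4372 -0.0229  0.009 ] F [-0.1  0.1 -0.1] w 0.0499
railframe -0.18 0.007
toolx [ 0.163 -0.987  0.001] tooly [-0.987 -0.163  0.001] z [-0.001 -0.001 -1.   ] yaw err of tool -y vs rail x (rad) 0.0042
[320. 138.] 51951 c 0.4985 -0.0148 dia 0.0901 z5-95 [0.012  0.0171] rail -0.1182 0.0052
wrist5 rail x y yaw open [0.625 0.    0.14  0.   ] nan 0fit.py:16: RuntimeWarning: Mean of empty slice.
  return np.minimum(d,.01).mean()*1e3
  ret = ret.dtype.type(ret / rcount)
```

View pics/wrist5.png

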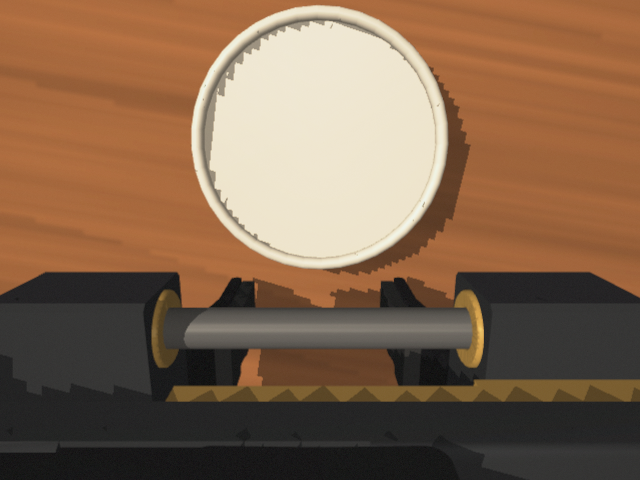

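Wrist view 5: the saucer is at (320,138), centred between the finger tips at columns 247 and 390. Starting the push, easing toward the doorway centreline.

carry_out --increments "0 0 0 0.001 -0.009 0 0.05; 0 0 0 0.002 -0.018 0 0.05; 0 0 0 0.003 -0.027 0 0.05; 0 0 0 0.0045 -0.036 0 0.05; 0 0 0 0.006 -0.045 0 0.05"

```text
time: 8.68
ee_pos: [0.482, -0.0215, 0.0072]
eef_rot: [0.763, -0.647, -0.001, 0.001]
ft_force: [-0.8, -0.7, 1.6]
width: 0.0501
```

```bash
python3 - <<'E'
from sau import *
tool(.616,-.0012,.1595); snap('wrist','wrist6'); saucer('wrist6')
E
python3 fit.py wrist6
```

```text
t 8.68 pos [ 0.482  -0.0215  0.0072] F [-0.8 -0.7  1.6] w 0.0501
railframe -0.1355 0.0012
toolx [ 0.163 -0.987  0.001] tooly [-0.987 -0.163  0.003] z [-0.003 -0.001 -1.   ] yaw err of tool -y vs rail x (rad) 0.0043
[318. 182.] 49481 c 0.528 -0.0153 dia 0.0903 z5-95 [0.0121 0.0171] rail -0.0891 0.0
wrist6 rail x y yaw open [0.625 0.    0.14  0.   ] nan 0fit.py:16: RuntimeWarning: Mean of empty slice.
  return np.minimum(d,.01).mean()*1e3
  ret = ret.dtype.type(ret / rcount)
```

View pics/wrist6.png

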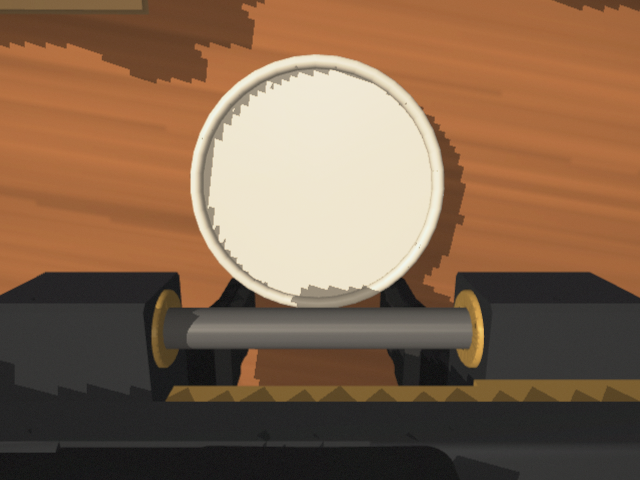

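carry_out --increments "0 0 0 0 0.004 0 0.05; 0 0 0 0 0.003 -0.004 0.05; 0 0 0 0 -0.007 -0.004 0.05; 0 0 0 0 -0.016 -0.004 0.05; 0 0 0 0 -0.025 -0.004 0.05"

```text
time: 9.35
ee_pos: [0.5085, -0.0172, 0.0112]
eef_rot: [0.763, -0.647, -0.0, 0.001]
ft_force: [-1.3, -0.6, 0.4]
width: 0.0502
```

Run:
```python
from sau import *
tool(.616,-.0012,.1595); snap('wrist','wrist7'); saucer('wrist7')
```

```text
t 9.35 pos [ 0.5085 -0.0172  0.0112] F [-1.3 -0.6  0.4] w 0.0502
railframe -0.1087 0.0013
toolx [ 0.163 -0.987  0.001] tooly [-0.987 -0.163  0.002] z [-0.002 -0.001 -1.   ] yaw err of tool -y vs rail x (rad) 0.0046
[318. 181.] 47117 c 0.5545 -0.011 dia 0.0901 z5-95 [0.012  0.0171] rail -0.0623 0.0001
```

View pics/wrist7.png

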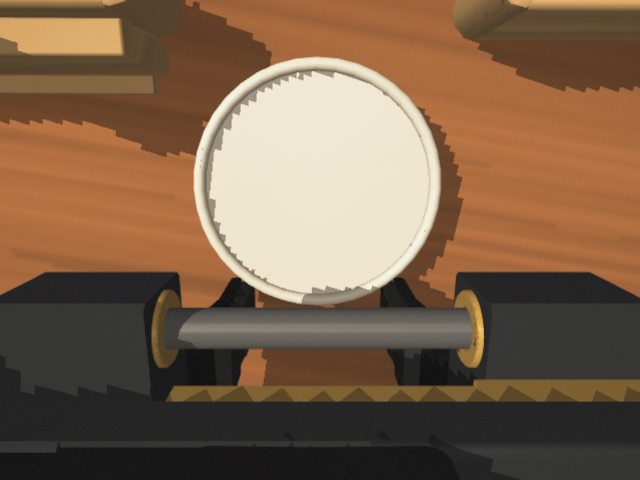

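Centred: doorway ends at columns about 183 and 455 (middle 319), saucer at 318. Pushing on.

carry_out --increments "0 0 0 0 -0.008 0 0.05; 0 0 0 0 -0.016 0 0.05; 0 0 0 0 -0.024 0 0.05; 0 0 0 0 -0.031 0 0.05; 0 0 0 0 -0.038 0 0.05"

```text
time: 10.02
ee_pos: [0.5475, -0.0106, 0.0113]
eef_rot: [0.763, -0.647, 0.0, 0.001]
ft_force: [-0.7, 0.7, -0.2]
width: 0.0498
```

Run:
```python
from sau import *
tool(.616,-.0012,.1595); snap('wrist','wrist8'); saucer('wrist8')
W=cloud('wrist8');P=W.reshape(-1,3);yw=.1595
d=P[:,:2]-[.616,-.0012];q=np.c_[d[:,0]*np.cos(yw)+d[:,1]*np.sin(yw),-d[:,0]*np.sin(yw)+d[:,1]*np.cos(yw)]
t=(abs(P[:,2]-.042)<.003)&(abs(q[:,0])<.004)&(abs(q[:,1])<.13)
for s in(1,-1):
    a=q[t&(q[:,1]*s>0.03)];print(s,len(a),np.sort(abs(a[:,1]))[:400:40])
```

```text
t 10.03 pos [ 0.5475 -0.0106  0.0113] F [-0.7  0.7 -0.2] w 0.0498
railframe -0.0691 0.0016
toolx [ 0.164 -0.987  0.001] tooly [-0.987 -0.164  0.001] z [-0.001 -0.001 -1.   ] yaw err of tool -y vs rail x (rad) 0.0049
[318. 181.] 47082 c 0.5936 -0.0043 dia 0.09 z5-95 [0.012  0.0171] rail -0.0226 0.0005
1 4332 [0.04880482 0.04957776 0.04989949 0.0502831  0.05058669 0.05101296
 0.05136056 0.0518247  0.05214101 0.05261876]
-1 4419 [0.04784523 0.04873597 0.04907831 0.04943943 0.0498023  0.05014405
 0.0505071  0.05098052 0.05133366 0.05175604]
```

View pics/wrist8.png

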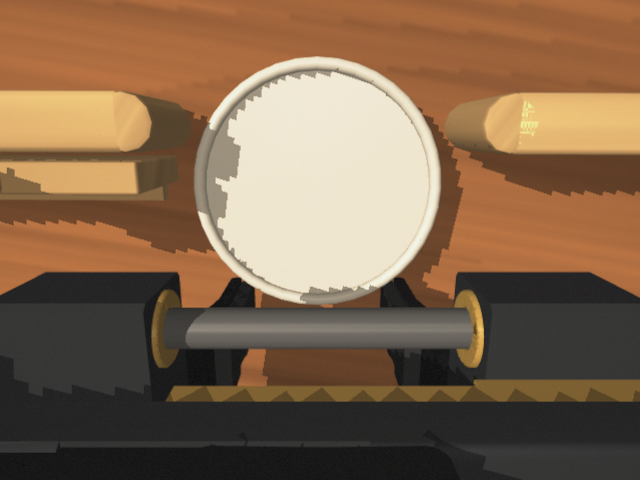

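The doorway's middle measures y_r +0.0005 and the saucer's centre also +0.0005. Pushing through.

carry_out --increments "0 0 0 0 -0.008 0 0.05; 0 0 0 0 -0.016 0 0.05; 0 0 0 0 -0.024 0 0.05; 0 0 0 0 -0.031 0 0.05; 0 0 0 0 -0.038 0 0.05"

```text
time: 10.7
ee_pos: [0.5862, -0.0041, 0.0114]
eef_rot: [0.763, -0.647, 0.0, 0.0]
ft_force: [-0.3, 0.0, 0.6]
width: 0.05
```

Run:
```python
from sau import *
tool(.616,-.0012,.1595); snap('wrist','wrist9'); saucer('wrist9')
```

```text
t 10.7 pos [ 0.5862 -0.0041  0.0114] F [-0.3  0.   0.6] w 0.05
railframe -0.0299 0.0019
toolx [ 0.164 -0.986  0.001] tooly [-0.986 -0.164  0.   ] z [-0.    -0.001 -1.   ] yaw err of tool -y vs rail x (rad) 0.0052
[318. 181.] 46956 c 0.6323 0.0023 dia 0.0901 z5-95 [0.012  0.0171] rail 0.0166 0.0009
```

View pics/wrist9.png

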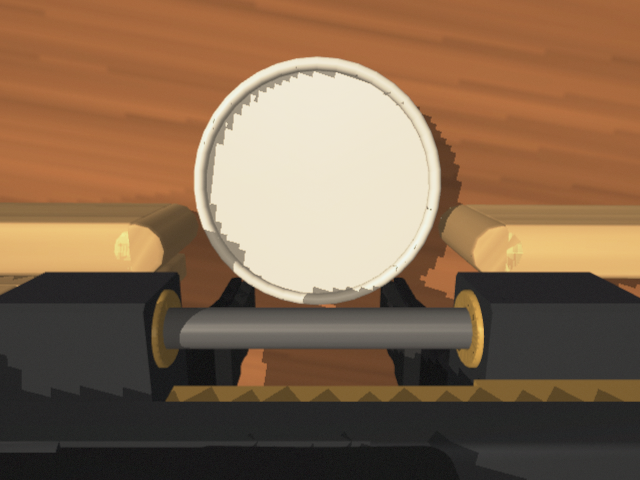

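carry_out --increments "0 0 0 0 -0.008 0 0.05; 0 0 0 0 -0.016 0 0.05; 0 0 0 0.001 -0.024 0 0.05; 0 0 0 0.001 -0.031 0 0.05; 0 0 0 0.001 -0.038 0 0.05"

```text
time: 11.38
ee_pos: [0.6251, 0.0015, 0.0115]
eef_rot: [0.763, -0.646, 0.001, 0.0]
ft_force: [1.3, 0.7, -0.1]
width: 0.0498
```

carry_out --increments "0 0 0 0 -0.008 0 0.05; 0 0 0 0 -0.016 0 0.05; 0 0 0 0 -0.024 0 0.05; 0 0 0 0 -0.030 0 0.05; 0 0 0 0 -0.034 0 0.05"

```text
time: 12.0
ee_pos: [0.659, 0.0071, 0.0115]
eef_rot: [0.763, -0.646, 0.001, 0.0]
ft_force: [-0.5, 0.3, 0.1]
width: 0.05
```

Run:
```python
from sau import *
tool(.616,-.0012,.1595); snap('wrist','wrist10'); saucer('wrist10')
```

```text
t 12.0 pos [0.659  0.0071 0.0115] F [-0.5  0.3  0.1] w 0.05
railframe 0.0438 0.0014
toolx [ 0.164 -0.986  0.001] tooly [-0.986 -0.164 -0.   ] z [ 0.001 -0.001 -1.   ] yaw err of tool -y vs rail x (rad) 0.0054
[318. 181.] 46987 c 0.705 0.0136 dia 0.0901 z5-95 [0.012  0.0171] rail 0.0902 0.0004
```

View pics/wrist10.png

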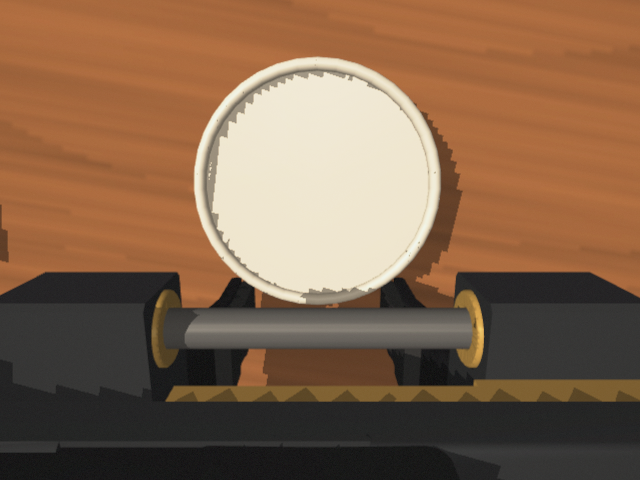

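The saucer's centre is at x_r 0.090, so its rear edge is 36 mm past the rail's far face. Backing off and lifting away.

carry_out --increments "0 0 0 0 0.006 0 0.05; 0 0 0 0 0.012 0 0.05; 0 0 0 0 0.014 -0.02 0.05; 0 0 0 0 0.014 -0.07 0.05; 0 0 0 0 0.014 -0.12 0.05"

```text
time: 12.68
ee_pos: [0.6452, 0.0049, 0.1345]
eef_rot: [0.763, -0.646, 0.001, -0.0]
ft_force: [0.5, 0.7, -0.1]
width: 0.05
```

carry_out --increments "0 0 0 0 0.05 -0.05 0.05; 0 0 0 0 0.10 -0.08 0.05; 0 0 0 0 0.15 -0.1 0.05; 0 0 0 0 0.18 -0.1 0.05; 0 0 0 0 0.18 -0.1 0.05"

```text
time: 13.3
ee_pos: [0.4663, -0.0251, 0.2364]
eef_rot: [0.763, -0.647, 0.002, -0.002]
ft_force: [0.7, 0.2, 0.5]
width: 0.05
```

```bash
python3 - <<'E'
from sau import *
tool(.616,-.0012,.1595); snap('scene','scene4');snap('side','side4');snap('wrist','wrist11')
for f in('scene4','side4','wrist11'): print(f);saucer(f)
for f in('scene4','side4'):
    P=cloud(f).reshape(-1,3);P=P[np.isfinite(P[:,0])]
    for nm,(x0,x1,y0,y1,z0) in dict(reg=(.45,.62,-.4,-.18,.01),salt=(.68,.78,-.2,-.1,.02),bowl=(.38,.5,.17,.28,.02),sleeve=(.6,.75,.13,.42,.015)).items():
        q=P[(P[:,0]>x0)&(P[:,0]<x1)&(P[:,1]>y0)&(P[:,1]<y1)&(P[:,2]>z0)&(P[:,2]<.06)]
        if len(q):print(nm,len(q),np.percentile(q,[2,98],axis=0).round(3).tolist())
E
python3 fit.py scene4
```

```text
t 13.3 pos [ 0.4663 -0.0251  0.2364] F [0.7 0.2 0.5] w 0.05
railframe -0.1516 0.0002
toolx [ 0.163 -0.987  0.001] tooly [-0.987 -0.163 -0.005] z [ 0.005  0.    -1.   ] yaw err of tool -y vs rail x (rad) 0.0044
scene4
[451. 162.] 1855 c 0.0025 0.0032 dia 0.3148 z5-95 [0.0071 0.0204] rail -0.605 0.1018
[252. 181.] 471 c 0.5455 -0.241 dia 0.113 z5-95 [0.0085 0.028 ] rail -0.1077 -0.2256
[342. 179.] 954 c 0.3373 -0.0861 dia 0.1249 z5-95 [0.0135 0.0242] rail -0.2886 -0.0396
[383. 217.] 1153 c 0.3426 0.0962 dia 0.1232 z5-95 [0.0142 0.0238] rail -0.2544 0.1396
[251. 263.] 804 c 0.7068 0.0186 dia 0.0942 z5-95 [0.0095 0.0184] rail 0.0928 0.0051
side4
[362. 208.] 364 c 0.5438 -0.2406 dia 0.1196 z5-95 [0.0079 0.0285] rail -0.1093 -0.2249
[433. 238.] 914 c 0.3353 -0.0886 dia 0.1255 z5-95 [0.0161 0.0242] rail -0.2911 -0.0417
[285. 246.] 550 c 0.7045 0.0152 dia 0.0975 z5-95 [0.0123 0.0193] rail 0.0899 0.0021
[576. 285.] 3198 c 0.0023 0.007 dia 0.3107 z5-95 [0.008  0.0163] rail -0.6046 0.1055
[427. 277.] 1260 c 0.3404 0.0968 dia 0.1225 z5-95 [0.0162 0.0243] rail -0.2565 0.1406
[122. 434.] 867 c 0.8
[... 359 characters left out ...]
.0823 dia 0.1023 z5-95 [0.0165 0.0219] rail -0.3031 -0.0334
reg 723 [[0.502, -0.278, 0.011], [0.61, -0.205, 0.051]]
salt 307 [[0.706, -0.159, 0.022], [0.747, -0.117, 0.055]]
bowl 328 [[0.404, 0.191, 0.021], [0.474, 0.261, 0.039]]
sleeve 2023 [[0.603, 0.15, 0.015], [0.712, 0.387, 0.032]]
reg 592 [[0.499, -0.277, 0.011], [0.609, -0.205, 0.05]]
salt 255 [[0.703, -0.161, 0.021], [0.744, -0.118, 0.055]]
bowl 496 [[0.404, 0.189, 0.021], [0.472, 0.262, 0.038]]
sleeve 1692 [[0.615, 0.171, 0.015], [0.706, 0.389, 0.031]]
scene4 rail x y yaw open [0.61670866 0.00398536 0.16257017 0.10763411] 0.9865739484796392 1193
tab pts 76 [[-0.0213, 0.0961], [-0.0138, 0.1089], [-0.0109, 0.1191]] 0.07624147916769264
```

View pics/scene4.png

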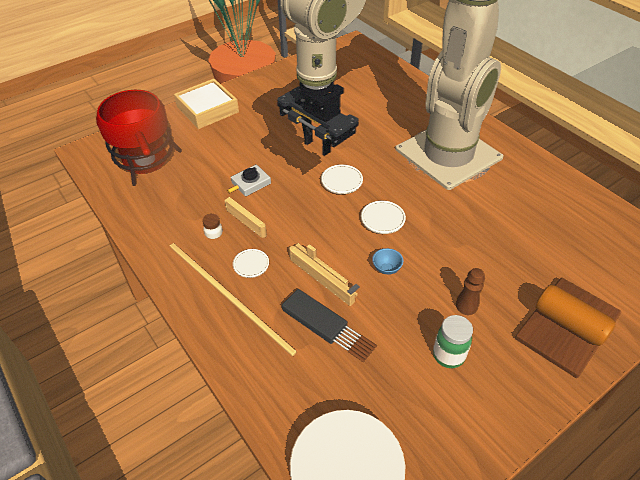

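The final scene shows the saucer at (251,263) between rail and lip, the panel open with its tab at (311,251), and the other things where they were. Handing in.

```bash
python3 -c "
from bench import r
print(r.close_job())"
```

```text
the job is handed in; nothing more can be done
None
```

I slid the panel open by its tab, then pushed the saucer, flat between two open fingers, through the doorway onto the dining side. I handed the job in after about 13.5 s, with the arm clear of everything.

- **Panel:** I pushed until it stopped moving and the force rose to about 9–10 N. The last scene fit reads 0.1076 m open against the 0.108 m stop; the earlier fit read 0.1085 m, which is within measuring error.
- **Saucer:** I took the smallest of the three look-alikes (about 90 mm across; the others measured about 123–127 mm). Its centre is now about 90 mm past the rail's middle. That leaves about 36 mm clear of the rail and about 48 mm short of the lip. Its rim height read the same all the way, so it stayed flat.
- **Bystanders:** The salt pot, dip bowl, fork sleeve, regulator and the two larger saucers measure where they were, to within 1–4 mm. I checked the pepper mill and jar only by eye, and they look unmoved.
- **Disagreement:** The scene camera places things about 4–5 mm further to the robot's left than the wrist camera, more than the stated 2 mm. The two agree on positions relative to the rail, so I steered by the wrist camera.

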